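# Slide the pickle jar along the counter rail into its sprung bay

### The arm

A 6-joint arm with a two-finger parallel gripper is mounted at the origin on the work surface. World frame = base frame: x ahead of the robot, y to its left, z up, the work surface at z = 0. Lengths are in mm, angles in rad, forces in N, time in s.
With the tool pointing down it reaches from about 350 to 975 mm from the base axis. Payload 7.1 kg.
Tool frame: the origin (TCP) lies midway between the tips of the shut fingers; the grasp point (between the pads) lies pinch_z behind it (pinch_z is the distance from the TCP to the grasp point, in mm); z points along the fingers, y is the line along which they close (so a half turn about z gives the same grasp; the last joint's range is limited). The gripper opens to 88 mm and grips with 3 to 60 N. Pads are 20 mm wide; open, the fingers measure 115 mm over their backs; the gripper's body (75 mm by 178 mm) begins 61 mm behind the grasp point.
Start: joints at [1.228, 0.423, 1.63, -0, 1.089, -0.019], TCP at [198.825, 592.514, 200.275] pointing down, gripper open.
Joint ranges: [-3, 3], [-0.9, 2.11], [0.09, 2.58], [-1.31, 4.45], [0.11, 2.69], [-2.54, 2.54]. Speed limits (rad/s): [2.39, 2.39, 3.01, 3.14, 3.14, 3.14].

### API

Orientations are given as a rotation vector (axis times angle).
In Python, from workcell import get_obs, get_image, close_job, pinch_z gives the robot as it stands.
- The arm moves only by the tool jog_arm, never from a script. Its argument "commands" is a list of rows, each a list of 3 entries, a list of its own where there are three numbers: the gripper command: -1 is shut, 1 is fully open, values between are in proportion, then the shift along the tool's x, y, z as a fraction of full scale, then the turn, a rotation vector about the tool's x, y, z as a fraction of full scale. In form: [[gripper, [tx, ty, tz], [rx, ry, rz]], ...]. A call has 1 to 10 rows; each row shifts and turns the commanded pose from where the row before left it, along the tool's axes as they then stand; what a row does not reach is not made up. Full scale, the value 1, is 0.1 m for a shift and 45 degrees for a turn. A row lasts 1/10 s, in which the tool goes at most 50 mm and 8.59 degrees, less where a joint would pass 70% of its speed; a pose out of reach is approached as far as the arm can. A call with a number of a shift or a turn outside -1 to 1 is refused whole. A call with a gripper value outside its range is refused whole. The fingers move at their own pace and stop on an object; the grip force is fixed at half the most. Time passes only in rows, so rows that do not move let the fingers close. It gives the time, the measured TCP pose, the force, the opening and the grip force at its end, in the units of the state.
- get_obs(): the state, without advancing time (a new reading comes with each control period).
- get_image(name): name is "scene" or "top" or "wrist"; returns a dict with "image" (384x512x3 uint8, blue, green, red), "z_map" (384x512 float32, mm along the optical axis (not along the pixel's ray), 0 where there is no reading), "intrinsics" (3x3 intrinsics, pixels), "k1" (the pictures are not rectified: a ray, as slopes to the right and down, at radius r is drawn at 1 + k1 r^2 times it, then the intrinsics apply), "eye" and "orientation" of the camera in the world; the wrist camera has in their place "mount" (4x4, takes a point from camera to tool coordinates, whose origin is the TCP and whose axes are the flange's). Camera axes: x right, y down, z forward; pixel columns grow to the right and rows downward; lengths in mm; the calibration is good to about 2 mm. A picture is of the moment at which its call begins: read the wrist's pose just before it.
- close_job(): hands the job in; it is judged then, once.
The state is a dict: "t": time; "qpos": joint angles; "qvel": joint speeds; "joint_torque": joint torques, N m; "ee_pos": TCP position; "orientation": TCP orientation; "ft_force": force on the tool from outside, world axes, zero at the start; "moment": the same for the moment, N m; "width": finger opening in mm; "grasp_force": force on a finger pad.
Only numpy, scipy, OpenCV 4.12 (cv2) and the standard library are available. Lean on these libraries where they do the work, as an engineer would, in place of code of your own. Each camera call takes 0.05 s, during which the arm holds its last target. There are 200 camera calls.

### The job

Push the wide glass pickle jar up against the white rail where it stands, before the blue mark, then slide it along the rail, keeping it against the rail, into the blue bay until it has gone past the orange sprung keeper and is pressed firmly home on the black rubber pad (about 10 N on the pad for a moment; never push the jar harder than 22 N). Then let go and leave it there, caught behind the keeper; keep the jar standing on the counter all the time and leave the cup, the tin, the bowl and the small jar alone.

Things in the scene. Friction and masses are not known exactly. Their poses are not given: they have to be found in the camera images.
- jar_mid (a point): the centre of the jar, 42 mm above its underside. Upright clear glass cylinder with brown contents, 96 mm across and 68 mm tall, under a flat red lid 90 mm across and 16 mm thick (84 mm in all); too wide for most grippers.
- jar: the same jar, origin at the centre of its underside; 0.4 to 0.6 kg, it slides on the counter with 1 to 2.5 N (smooth: friction about 0.3). It starts standing 30 to 65 mm clear of the rail's front face, on the robot's side, beside the part of the rail before the blue mark.
- rail: fixed straight white rail on the counter, 540 mm long, 14 thick, 50 high. Origin on the counter in the plane of its front face (towards the robot), at mid-length; y runs along the rail towards the bay, x through the rail away from the robot. The jar touches it with its centre at x = -48 mm. A blue mark, 10 mm wide, crosses it at y = -50 mm.
- bracket: fixed bracket behind the rail (same origin and axes as the rail) carrying the blue bay, which is rigidly clamped to it anywhere within 30 mm; the bay's place is not measured. The bay is open above and towards -y. On the robot's side stand its arm and a 41 mm high housing, at x = -119 to -141 mm.
- bay_near (a point): fixed point on the counter: where the jar's centre stands when it just touches the pad if the bay is clamped at its nearest (x = -48, y = 120 mm in the rail's axes); the true place is 0 to 30 mm further along +y. The black rubber pad faces -y, 60 mm wide, 10 to 65 mm above the counter, on a stiff spring: 4 N per mm, 7 mm of travel, on the end plate (75 mm high).
- keeper (a joint): travel (m) of the keeper, an orange post 16 mm across, 40 mm high, at the bay's mouth, sprung towards the rail: 0 = out (closed), 0.013 = pushed back. Its centre is 30 mm short (in y) of the jar's centre as the jar touches the pad; x = -95 mm when closed. A passing jar pushes it back 9 mm, which resists the jar with up to about 12 N in all; then it springs out behind the jar.
- cup: bystander, loose, to be left alone: blue ceramic cup without handle, 68 mm across, 75 mm tall; origin at the centre of its underside
- tin: bystander, loose, to be left alone: small green tin, 52 mm across, 70 mm tall; origin at the centre of its underside
- bowl: bystander, loose, to be left alone: white bowl, 100 mm across, 45 mm tall, behind the rail; origin at the centre of its underside
- small_jar: bystander, loose, to be left alone: small amber jar with yellow cap, 56 mm across, 60 mm tall, behind the rail; origin at the centre of its underside
Mind the look-alikes: they are no part of the job. There is more than one size of the jar; the job needs the middle-sized.

How it is judged:
By the outcome, as a careful person would: the job done as asked, in the order asked, and still so for the second after the job is handed in, with the robot touching nothing.
It also fails if it takes over 69 s, if anything falls off the work surface, if the arm or the gripper's body presses on something with over 40 N, if the wrist force passes 120 N, or if a joint passes its speed limit or range.

## Working session

There is one attempt and no reset: what is moved stays moved. The work goes in short steps, Python scripts to look and compute and a tool call to move; the robot and the scene stay as the last step left them, time stands still between calls to the robot, and variables do not carry over. Pictures are saved under pics/ and viewed, at most 10 in all, crops included, and the job is handed in when it is done.

Besides the shell and the picture viewer there is one more tool, called in YAML: its name, and indented under it one key for each argument. jog_arm: Moves the arm, as the interface text tells. Its arguments: {"type":"object","properties":{"commands":{"type":"array","items":{"type":"array"}}},"required":["commands"]}

```bash
ls; mkdir -p pics; cat > h.py <<'E'
import numpy as np, cv2
from scipy.spatial.transform import Rotation as R
from workcell import get_obs, get_image, close_job, pinch_z
def cam(name):
    o=get_obs(); d=get_image(name)
    if 'mount' in d:
        T=np.eye(4); T[:3,:3]=R.from_rotvec(o['orientation']).as_matrix(); T[:3,3]=o['ee_pos']
        d['T']=T@np.array(d['mount'])
    else:
        T=np.eye(4); q=np.array(d['orientation'],float)
        T[:3,:3]=q if q.shape==(3,3) else R.from_rotvec(q).as_matrix(); T[:3,3]=d['eye']; d['T']=T
    return d
def rays(d,uv):
    k=d['k1']; uv=np.array(uv,float).reshape(-1,1,2)
    n=cv2.undistortPoints(uv,np.array(d['intrinsics'],float),np.array([k,0,0,0.]),None,None,None).reshape(-1,2)
    return np.c_[n,np.ones(len(n))]
def plane(d,uv,z):
    r=rays(d,uv)@d['T'][:3,:3].T; e=d['T'][:3,3]
    return e+r*((z-e[2])/r[:,2])[:,None]
def cloud(d):
    v,u=np.mgrid[0:384,0:512]; r=rays(d,np.c_[u.ravel(),v.ravel()])
    p=(r*d['z_map'].ravel()[:,None])@d['T'][:3,:3].T+d['T'][:3,3]
    return p.reshape(384,512,3)
E
python3 - <<'E'
from h import *
print(pinch_z if not callable(pinch_z) else pinch_z(), get_obs())
a=cam('scene');b=cam('top')
print(a['k1'],a['eye'],a['orientation'],b['k1'],b['eye'],b['orientation'])
cv2.imwrite('pics/a.png',np.vstack([a['image']]))
cv2.imwrite('pics/b.png',cv2.resize(b['image'],(800,600)))
E
```

```text
pics
18.700000000000003 {'t': 0.0, 'qpos': array([ 1.22800393e+00,  4.23795736e-01,  1.63065240e+00, -2.79940876e-05,
        1.08856434e+00, -1.89980132e-02]), 'qvel': array([ 0.00065953,  0.00069631, -0.00134309, -0.00146189,  0.00109292,
       -0.00126793]), 'joint_torque': array([ 7.85415978e-04, -5.44630337e+01, -2.73665982e+01,  6.44958182e-02,
        2.26736104e-02, -1.12489513e-04]), 'ee_pos': array([198.64987451, 592.00621768, 199.54463727]), 'orientation': array([-5.06338557e-01, -3.10028533e+00,  2.20069363e-03]), 'ft_force': array([-1.01111021, -0.19971678, -0.1523898 ]), 'moment': array([0.03381984, 0.02800202, 0.03647117]), 'grasp_force': 0.0, 'width': 87.44494514306419}
0.05243047443712649 [ 862.22545475 -585.73336779 1026.95126016] [-2.48395772 -0.69382681  0.18898442] -0.029226427661691305 [ 510.3340684   -25.02844572 1278.09763185] [-2.22544307  2.18038751 -0.07998299]
```

View pics/a.png

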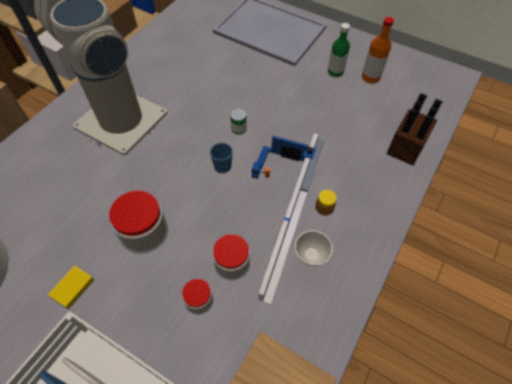

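View pics/b.png

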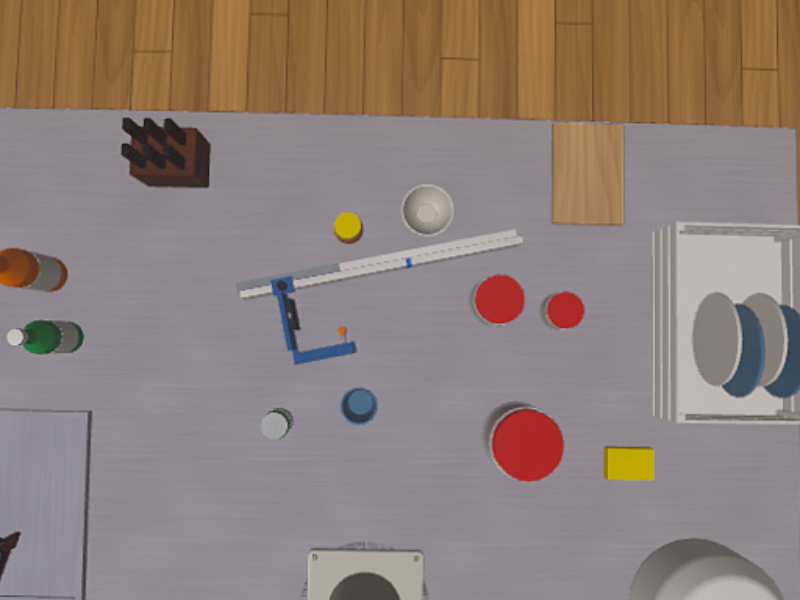

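Look-alikes in the 800×600 top view are three red lids: middle at (499,299), small at (565,310) and large at (527,443). The middle one, beside the rail, fits. The blue mark is at (408,262), the keeper at (342,331), the pad at (292,314), the cup at (359,405) and the tin at (276,424). Next I'll measure them.

```bash
cat > m.py <<'E'
from h import *
b=cam('top'); im=b['image']; hsv=cv2.cvtColor(im,cv2.COLOR_BGR2HSV); P=cloud(b)
def blobs(m,z,n,mn=4):
    c,_=cv2.findContours(m,cv2.RETR_EXTERNAL,cv2.CHAIN_APPROX_NONE)
    for k in sorted(c,key=cv2.contourArea)[::-1]:
        if len(k)<mn: continue
        p=plane(b,k.reshape(-1,2),z); (cx,cy),r=cv2.minEnclosingCircle(p[:,:2].astype(np.float32))
        print(n,k.reshape(-1,2).mean(0).round(0),'c',np.round([p[:,0].min()/2+p[:,0].max()/2,p[:,1].min()/2+p[:,1].max()/2],1),'r',round(r,1))
red=cv2.inRange(hsv,(0,150,80),(4,255,255))|cv2.inRange(hsv,(174,150,80),(180,255,255))
blobs(red,84,'red',20)
blobs(cv2.inRange(hsv,(5,150,100),(18,255,255))[180:240,190:250].copy()*0,40,'')
o=cv2.inRange(hsv,(6,150,120),(18,255,255)); o[:195]=0; o[240:]=0; o[:,:200]=0;o[:,240:]=0
blobs(o,40,'keeper',3)
# blue mark & rail
w=cv2.inRange(hsv,(0,0,185),(180,40,255)); 
hgt=P[...,2]; v,u=np.mgrid[0:384,0:512]
m=(hgt>42)&(hgt<58)&(u>150)&(u<338)&(v>140)&(v<195)&(np.abs(P[...,0]-0)>0)
q=P[m]; print('rail pts',len(q))
np.save('q.npy',q)
mk=cv2.inRange(hsv,(100,120,60),(125,255,255)); mk[:160]=0;mk[178:]=0;mk[:,:250]=0;mk[:,275:]=0
blobs(mk,50,'mark',3)
# rail by white mask contour at z=50
w[:140]=0;w[195:]=0;w[:,:150]=0;w[:,338:]=0
c,_=cv2.findContours(w,0,1)
for k in sorted(c,key=cv2.contourArea)[::-1][:4]: print('white',cv2.contourArea(k),np.round(cv2.boxPoints(cv2.minAreaRect(plane(b,k.reshape(-1,2),50)[:,:2].astype(np.float32))),1).tolist())
crop=im[140:250,140:350]; cv2.imwrite('pics/c.png',cv2.resize(crop,None,fx=3.8,fy=3.8,interpolation=cv2.INTER_CUBIC))
E
python3 m.py
```

```text
red [337. 285.] c [ 324.6 -287.6] r 64.1
red [320. 191.] c [ 586.9 -233.4] r 44.1
red [362. 198.] c [ 569.4 -356.5] r 33.1
keeper [218. 211.] c [524.9  54.3] r 6.9
rail pts 1030
mark [261. 168.] c [654.1 -68.5] r 7.6
white 921.5 [[603.7999877929688, 141.60000610351562], [696.7999877929688, -281.0], [722.5999755859375, -275.29998779296875], [629.5999755859375, 147.3000030517578]]
white 53.0 [[582.5, 240.3000030517578], [595.0, 184.39999389648438], [606.0999755859375, 186.89999389648438], [593.5999755859375, 242.8000030517578]]
white 0.0 [[732.7000122070312, -90.5], [733.2000122070312, -108.0999984741211], [736.0999755859375, -108.0], [735.7000122070312, -90.4000015258789]]
white 0.0 [[726.2000122070312, -64.19999694824219], [726.2000122070312, -64.19999694824219], [726.2000122070312, -64.19999694824219], [726.2000122070312, -64.19999694824219]]
```

View pics/c.png

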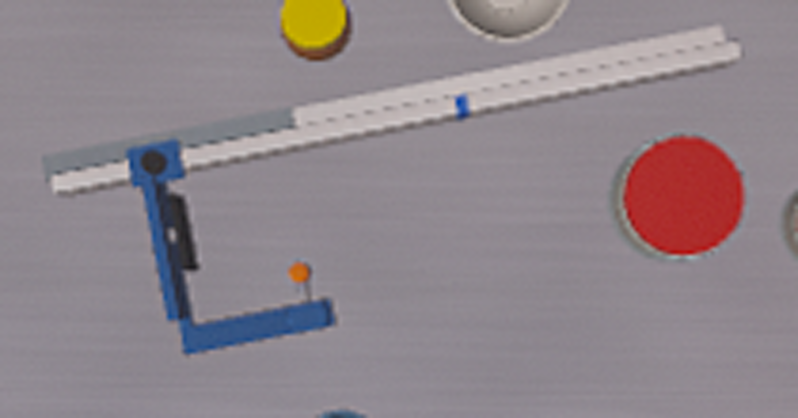

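The close crop shows the red-lidded jar at (683,195). Its measured lid radius is 44 mm, so it is the middle one. The rail runs from (52,188) to (740,52), the mark is at (462,106), the keeper at (300,272) and the pad face runs from (185,195) to (197,268).

```bash
cat > n.py <<'E'
from h import *
b=cam('top'); P=cloud(b); 
q=np.load('q.npy')
# top surface pts near the rail: PCA line with widths
q=q[(q[:,0]>560)]; 
c=np.median(q,0); vx,vy,x0,y0=cv2.fitLine(q[:,:2].astype(np.float32),cv2.DIST_HUBER,0,.01,.01).ravel()
y=np.array([vx,vy]); y*=np.sign(y[1]); x=np.array([y[1],-y[0]]); 
s=(q[:,:2]-[x0,y0])@x; t=(q[:,:2]-[x0,y0])@y
print('dir',y,'ang',np.degrees(np.arctan2(y[0],y[1])),'x pct',np.percentile(s,[2,5,50,95,98]),'t',t.min(),t.max(),'c',x0,y0)
px=lambda l:np.array(l)/3.8+[140,140]
k=plane(b,px([[52,176],[54,190],[724,28],[741,45],[741,54],[462,96],[465,117]]),50)[:,:2]; print('rail corner pts',k.round(1).tolist())
f=plane(b,px([[100,184],[250,154],[400,124.5],[550,95],[700,63]]),50)[:,:2]; print('front edge',f.round(1).tolist(), ((f-[x0,y0])@x).round(1))
print('pad',plane(b,px([[183,196],[197,268]]),65)[:,:2].round(1).tolist(),'keeper',plane(b,px([[300,272]]),40)[:,:2].round(1))
for u,v in px([[683,195],[300,272],[155,160],[155,240],[192,250],[260,325],[240,160],[400,118],[600,75]]): print((u,v),P[int(v),int(u)].round(1))
E
python3 n.py
```

```text
dir [-0.2151391  0.9765834] ang -12.423688 x pct [-1.39692544e+01 -7.28169922e+00 -4.73911960e-03  6.26341219e+01
  7.97997928e+01] t -261.7478536216445 276.10377648370826 c 647.3032 -26.989223
rail corner pts [[592.5, 242.0], [581.8, 240.1], [718.2, -271.8], [705.3, -285.2], [698.3, -285.2], [660.8, -70.1], [644.6, -72.7]]
front edge [[587.1, 205.2], [612.6, 91.4], [637.7, -22.9], [663.0, -137.8], [690.5, -253.5]] [-8.8 -8.5 -8.5 -8.5 -6.5]
pad [[578.5, 139.6], [524.4, 127.5]] keeper [[523.2  51.6]]
(np.float64(319.7368421052632), np.float64(191.31578947368422)) [ 586.8 -233.2   84.5]
(np.float64(218.94736842105263), np.float64(211.57894736842104)) [524.9  54.6  37.1]
(np.float64(180.78947368421052), np.float64(182.10526315789474)) [604.9 162.6  72.3]
(np.float64(180.78947368421052), np.float64(203.1578947368421)) [544.8 159.8  79.3]
(np.float64(190.5263157894737), np.float64(205.78947368421052)) [540.7 136.4  41.2]
(np.float64(208.42105263157896), np.float64(225.5263157894737)) [482.9  85.1   9.9]
(np.float64(203.1578947368421), np.float64(182.10526315789474)) [611.5 103.7   6.9]
(np.float64(245.26315789473685), np.float64(171.05263157894737)) [642.7 -22.   51.8]
(np.float64(297.89473684210526), np.float64(159.73684210526315)) [ 681.5 -173.5   50. ]
```

jog_arm:
  commands:
    - [-1, [-0.28, -0.35, 0], [0, 0, 0]]
    - [-1, [-0.28, -0.35, 0], [0, 0, 0]]
    - [-1, [-0.28, -0.35, 0], [0, 0, 0]]
    - [-1, [-0.28, -0.35, 0], [0, 0, 0]]
    - [-1, [-0.28, -0.35, 0], [0, 0, 0]]
    - [-1, [-0.28, -0.35, 0], [0, 0, 0]]
    - [-1, [-0.28, -0.35, 0], [0, 0, 0]]
    - [-1, [-0.28, -0.35, 0], [0, 0, 0]]
    - [-1, [-0.28, -0.35, 0], [0, 0, 0]]
    - [-1, [-0.28, -0.35, 0], [0, 0, 0]]

```text
t: 1.2
ee_pos: [353.2, 170.0, 200.5]
orientation: [0.506, 3.1, 0.0]
ft_force: [0.9, 0.2, -0.0]
width: 11.5
grasp_force: 0.0
```

jog_arm:
  commands:
    - [-1, [-0.28, -0.35, 0], [0, 0, 0]]
    - [-1, [-0.28, -0.35, 0], [0, 0, 0]]
    - [-1, [-0.28, -0.35, 0], [0, 0, 0]]
    - [-1, [-0.28, -0.35, 0], [0, 0, 0]]
    - [-1, [-0.28, -0.35, 0], [0, 0, 0]]
    - [-1, [-0.28, -0.35, 0], [0, 0, 0]]
    - [-1, [-0.28, -0.35, 0], [0, 0, 0]]
    - [-1, [-0.28, -0.35, 0], [0, 0, 0]]
    - [-1, [-0.28, -0.35, 0], [0, 0, 0]]
    - [-1, [-0.28, -0.35, 0], [0, 0, 0]]

```text
t: 2.2
ee_pos: [507.2, -251.2, 200.2]
orientation: [-0.507, -3.1, -0.0]
ft_force: [0.1, 0.3, 0.9]
width: 0.7
grasp_force: 0.0
```

jog_arm:
  commands:
    - [-1, [0, 0, 0], [0, 0, 0.18]]
    - [-1, [0, 0, 0], [0, 0, 0.18]]
    - [-1, [0, 0, 0], [0, 0, 0.18]]
    - [-1, [0, 0, 0], [0, 0, 0.18]]
    - [-1, [0, 0, 0], [0, 0, 0.18]]
    - [-1, [0, 0, 0], [0, 0, 0.18]]
    - [-1, [0, 0, 0], [0, 0, 0.18]]
    - [-1, [0, 0, 0], [0, 0, 0.18]]
    - [-1, [0, 0, 0], [0, 0, 0.18]]

```text
t: 3.1
ee_pos: [506.9, -249.2, 200.1]
orientation: [-2.256, -2.186, 0.0]
ft_force: [0.2, 0.1, -0.1]
width: 0.2
grasp_force: 0.0
```

jog_arm:
  commands:
    - [-1, [0, 0, 0], [0, 0, 0.18]]
    - [-1, [0, 0, 0], [0, 0, 0.18]]
    - [-1, [0, 0, 0], [0, 0, 0.18]]
    - [-1, [0, 0, 0], [0, 0, 0.18]]
    - [-1, [0, 0, 0], [0, 0, 0.18]]
    - [-1, [0, 0, 0], [0, 0, 0.18]]
    - [-1, [0, 0, 0], [0, 0, 0.18]]
    - [-1, [0, 0, 0], [0, 0, 0.18]]
    - [-1, [0, 0, 0], [0, 0, 0.18]]
    - [-1, [0, 0, 0], [0, 0, 0]]

```text
t: 4.1
ee_pos: [506.9, -249.2, 200.1]
orientation: [-3.112, -0.426, 0.0]
ft_force: [-0.1, 0.3, -0.1]
width: 0.5
grasp_force: 0.0
```

```bash
cat >> h.py <<'E'
YD=np.array([-.2151,.9766]);XD=np.array([.9766,.2151]);O=np.array([638.9,-22.2])
def rail(p): p=np.array(p,float)[...,:2]-O; return np.stack([p@XD,p@YD],-1)
def world(x,y): return O+x*XD+y*YD
def move(x,y,z):
    o=get_obs(); M=R.from_rotvec(o['orientation']).as_matrix(); d=np.r_[world(x,y),z]-o['ee_pos']
    return (M.T@d).round(1)
def st():
    o=get_obs(); M=R.from_rotvec(o['orientation']).as_matrix()
    f=o['ft_force']; return 't',o['t'],'rail xy',rail(o['ee_pos']).round(1),'z',o['ee_pos'][2].round(1),'toolx deg',np.degrees(np.arctan2(M[1,0],M[0,0])).round(2),'Frail',np.round([f[:2]@XD,f[:2]@YD,f[2]],1)
E
cat > v.py <<'E'
import sys
from h import *
d=cam('wrist'); P=cloud(d); cv2.imwrite('pics/%s.png'%sys.argv[1],d['image'])
m=(P[...,2]>80)&(P[...,2]<89)&(d['z_map']>0)
hsv=cv2.cvtColor(d['image'],cv2.COLOR_BGR2HSV)
red=cv2.inRange(hsv,(0,150,60),(5,255,255))|cv2.inRange(hsv,(174,150,60),(180,255,255))
n,l,s,c=cv2.connectedComponentsWithStats(red)
for i in range(1,n):
    if s[i,4]>300:
        z=np.median(P[l==i][:,2]); k=max(cv2.findContours((l==i).astype(np.uint8),0,1)[0],key=cv2.contourArea)
        p=plane(d,k.reshape(-1,2),z); (cx,cy),r=cv2.minEnclosingCircle(p[:,:2].astype(np.float32)); print('lid px',c[i].round(),'bbox',s[i,:4],'z',z.round(1),'rail c',rail([cx,cy]).round(1),'r',round(r,1))
m=(P[...,2]>46)&(P[...,2]<54); r=rail(P[m]); r=r[(abs(r[:,0])<30)]
if len(r): print('rail top x pct',np.percentile(r[:,0],[2,10,50,90,98]).round(1),len(r), 'slope', np.polyfit(r[:,1],r[:,0],1))
print(st())
E
python3 v.py w1; python3 -c "from h import *;print(move(-180,-195,22))"
```

```text
lid px [262.  88.] bbox [213  37  99 103] z 83.2 rail c [ -99.6 -199.1] r 44.3
lid px [377. 141.] bbox [343 109  69  67] z 63.1 rail c [-142.4 -317.5] r 34.9
('t', 4.15, 'rail xy', array([-177.8, -193.3]), 'z', np.float64(200.2), 'toolx deg', np.float64(15.82), 'Frail', array([-0.7,  0.2, -0. ]))
[ -2.3   1.6 178.2]
```

View pics/w1.png

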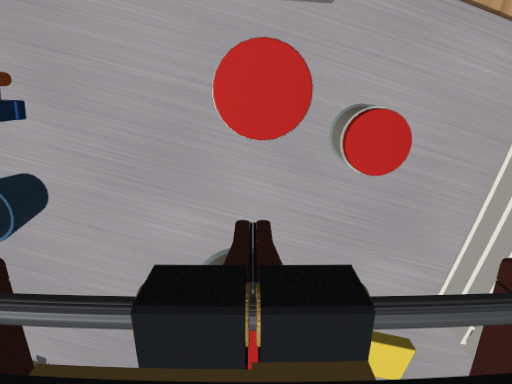

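The wrist view shows the middle jar's lid straight ahead at (262,88), the shut fingers at (252,225), and the small jar off to the side at (377,141). Lowering behind the jar now.

jog_arm:
  commands:
    - [-1, [0, 0.04, 0], [0, 0, 0.076]]
    - [-1, [0, 0, 0.4], [0, 0, 0]]
    - [-1, [0, 0, 0.4], [0, 0, 0]]
    - [-1, [0, 0, 0.4], [0, 0, 0]]
    - [-1, [0, 0, 0.4], [0, 0, 0]]
    - [-1, [0, 0, 0.18], [0, 0, 0]]
    - [-1, [0, 0, 0], [0, 0, 0]]

```text
t: 4.85
ee_pos: [506.0, -252.0, 19.4]
orientation: [-3.12, -0.339, 0.007]
ft_force: [-0.9, 0.8, -0.2]
width: 0.4
grasp_force: 0.0
```

jog_arm:
  commands:
    - [-1, [0.06, 0, 0], [0, 0, 0]]
    - [-1, [0.06, 0, 0], [0, 0, 0]]
    - [-1, [0.04, 0, 0], [0, 0, 0]]
    - [-1, [0.04, 0, 0], [0, 0, 0]]
    - [-1, [0.03, 0, 0], [0, 0, 0]]
    - [-1, [0.03, 0, 0], [0, 0, 0]]
    - [-1, [0.03, 0, 0], [0, 0, 0]]

```text
t: 5.55
ee_pos: [536.3, -246.9, 22.4]
orientation: [-3.124, -0.335, 0.001]
ft_force: [-2.9, -1.2, 1.1]
width: 0.5
grasp_force: 1.3
```

```bash
python3 -c "from h import *;print(st())"
```

```text
('t', 5.55, 'rail xy', array([-148.5, -197.4]), 'z', np.float64(22.4), 'toolx deg', np.float64(12.23), 'Frail', array([-3.1, -0.5,  1.1]))
```

jog_arm:
  commands:
    - [-1, [0.04, 0, 0], [0, 0, 0]]
    - [-1, [0.04, 0, 0], [0, 0, 0]]
    - [-1, [0.04, 0, 0], [0, 0, 0]]
    - [-1, [0.04, 0, 0], [0, 0, 0]]
    - [-1, [0.04, 0, 0], [0, 0, 0]]
    - [-1, [0.04, 0, 0], [0, 0, 0]]
    - [-1, [0.03, 0, 0], [0, 0, 0]]
    - [-1, [0.02, 0, 0], [0, 0, 0]]
    - [-1, [0, 0, 0], [0, 0, 0]]

```text
t: 6.45
ee_pos: [565.3, -240.8, 22.3]
orientation: [3.124, 0.335, 0.001]
ft_force: [-0.4, -0.0, -0.5]
width: 0.5
grasp_force: 0.1
```

```bash
python3 v.py w2
```

```text
lid px [252. 131.] bbox [137  14 232 234] z 83.2 rail c [ -61.  -199.2] r 44.4
lid px [461. 262.] bbox [409 225 103  71] z 62.8 rail c [-127.5 -305.1] r 29.6
lid px [459. 333.] bbox [427 326  57  17] z 63.0 rail c [-169.3 -311.4] r 17.6
rail top x pct [-4.  -3.8 -3.2 -1.6 -0.4] 2039 slope [ 0.00799773 -1.66980419]
('t', 6.5, 'rail xy', array([-118.8, -197.7]), 'z', np.float64(22.3), 'toolx deg', np.float64(12.23), 'Frail', array([-0.2, -0.7, -0.1]))
```

jog_arm:
  commands:
    - [-1, [0.02, 0, 0], [0, 0, 0]]
    - [-1, [0.02, 0, 0], [0, 0, 0]]
    - [-1, [0.015, 0, 0], [0, 0, 0]]
    - [-1, [0.015, 0, 0], [0, 0, 0]]
    - [-1, [0.01, 0, 0], [0, 0, 0]]
    - [-1, [0.01, 0, 0], [0, 0, 0]]

```text
t: 7.1
ee_pos: [573.6, -238.9, 22.3]
orientation: [-3.124, -0.335, 0.0]
ft_force: [-2.7, -0.2, 0.8]
width: 0.7
grasp_force: 1.3
```

jog_arm:
  commands:
    - [-1, [0.01, 0, 0], [0, 0, 0]]
    - [-1, [0.01, 0, 0], [0, 0, 0]]

```text
t: 7.3
ee_pos: [574.4, -238.6, 22.2]
orientation: [-3.123, -0.335, 0.004]
ft_force: [-8.8, -3.0, 4.8]
width: 0.6
grasp_force: 4.6
```

jog_arm:
  commands:
    - [-1, [0.01, 0, 0], [0, 0, 0]]

```text
t: 7.4
ee_pos: [574.4, -238.4, 22.1]
orientation: [-3.123, -0.335, 0.006]
ft_force: [-11.3, -4.2, 6.6]
width: 0.6
grasp_force: 6.3
```

jog_arm:
  commands:
    - [-1, [-0.2, 0, 0], [0, 0, 0]]
    - [-1, [-0.1, 0, -0.4], [0, 0, 0]]
    - [-1, [0, 0, -0.5], [0, 0, 0]]
    - [-1, [0, 0, 0], [0, 0, -0.186]]
    - [-1, [0, 0, 0], [0, 0, -0.186]]
    - [-1, [0, 0, 0], [0, 0, -0.186]]
    - [-1, [0, 0, 0], [0, 0, -0.186]]
    - [-1, [0, 0, 0], [0, 0, -0.186]]
    - [-1, [0, 0, 0], [0, 0, -0.186]]
    - [-1, [0, 0, 0], [0, 0, -0.186]]

```text
t: 8.4
ee_pos: [548.0, -244.7, 112.5]
orientation: [2.554, 1.827, 0.002]
ft_force: [0.0, 0.4, -0.3]
width: 0.4
grasp_force: 0.0
```

jog_arm:
  commands:
    - [-1, [0, 0, 0], [0, 0, -0.186]]
    - [-1, [0, 0, 0], [0, 0, -0.186]]
    - [-1, [0, 0, 0], [0, 0, 0]]

```text
t: 8.7
ee_pos: [547.9, -244.7, 112.5]
orientation: [2.266, 2.174, 0.001]
ft_force: [-0.3, 0.8, 0.3]
width: 1.0
grasp_force: 0.0
```

```bash
sed -i 's/O=np.array(\[638.9,-22.2\])/O=np.array([636.5,-22.7])/' h.py; python3 v.py w3;python3 -c "from h import *;print(move(-63,-285,22))"
```

```text
lid px [372. 172.] bbox [307 110 131 126] z 83.3 rail c [ -50.5 -197.6] r 45.9
lid px [  8. 254.] bbox [  0 219  21  75] z 111.1 rail c [-299.  -182.6] r 27.5
rail top x pct [-1.3 -0.5  5.3 10.8 12.1] 3202 slope [-0.00848993  3.87978619]
('t', 8.75, 'rail xy', array([-134.4, -197.7]), 'z', np.float64(112.4), 'toolx deg', np.float64(87.38), 'Frail', array([0.5, 0.3, 0.3]))
[-65.8  91.5  90.6]
```

jog_arm:
  commands:
    - [-1, [-0.22, 0.305, 0], [0, 0, 0]]
    - [-1, [-0.22, 0.305, 0], [0, 0, 0]]
    - [-1, [-0.22, 0.305, 0], [0, 0, 0]]
    - [-1, [0, 0, 0], [0, 0, 0]]
    - [-1, [0, 0, 0.4], [0, 0, 0]]
    - [-1, [0, 0, 0.4], [0, 0, 0]]
    - [-1, [0, 0, 0.1], [0, 0, 0]]
    - [-1, [0, 0, 0], [0, 0, 0]]

```text
t: 9.55
ee_pos: [634.1, -313.3, 20.5]
orientation: [-2.267, -2.169, 0.002]
ft_force: [-1.0, 0.4, 0.8]
width: 0.8
grasp_force: 0.0
```

```bash
python3 -c "from h import *;print(st(),move(-63,-262,22),move(-63,0,22))"
```

```text
('t', 9.55, 'rail xy', array([ -64.9, -283.3]), 'z', np.float64(20.5), 'toolx deg', np.float64(87.47), 'Frail', array([-0.9,  0.6,  0.8])) [21.1 -3.7 -1.4] [274.2 -71.3  -0.7]
```

jog_arm:
  commands:
    - [-1, [0.05, -0.01, 0], [0, 0, 0]]
    - [-1, [0.05, -0.01, 0], [0, 0, 0]]
    - [-1, [0.05, -0.01, 0], [0, 0, 0]]
    - [-1, [0.04, -0.01, 0], [0, 0, 0]]
    - [-1, [0.04, -0.01, 0], [0, 0, 0]]
    - [-1, [0.03, -0.01, 0], [0, 0, 0]]
    - [-1, [0.03, -0.008, 0], [0, 0, 0]]
    - [-1, [0.03, -0.008, 0], [0, 0, 0]]

```text
t: 10.35
ee_pos: [629.5, -282.6, 22.4]
orientation: [2.267, 2.173, -0.001]
ft_force: [-0.5, -3.3, -0.4]
width: 0.7
grasp_force: 1.6
```

```bash
python3 v.py w4;python3 -c "from h import *;print(move(-63,0,22))"
```

```text
lid px [251. 131.] bbox [136  15 232 234] z 83.2 rail c [ -49.4 -196.4] r 44.6
lid px [120. 351.] bbox [ 98 329  41  39] z 62.8 rail c [-153.2 -290.8] r 17.2
rail top x pct [-1.2  0.   6.2 10.8 11.9] 5737 slope [2.12234862e-03 6.22869189e+00]
('t', 10.4, 'rail xy', array([ -62.7, -251.9]), 'z', np.float64(22.4), 'toolx deg', np.float64(87.57), 'Frail', array([-1.2, -1.5,  1.6]))
[243.4 -64.9   0.3]
```

View pics/w4.png

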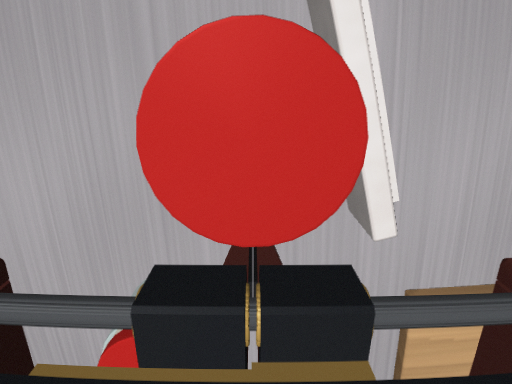

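The lid fills the centre at (251,131), with the fingers squarely behind it and the rail along its right side at (370,100). Sliding now.

jog_arm:
  commands:
    - [-1, [0.04, -0.011, 0], [0, 0, 0]]
    - [-1, [0.06, -0.016, 0], [0, 0, 0]]
    - [-1, [0.06, -0.016, 0], [0, 0, 0]]
    - [-1, [0.06, -0.016, 0], [0, 0, 0]]
    - [-1, [0.06, -0.016, 0], [0, 0, 0]]
    - [-1, [0.06, -0.016, 0], [0, 0, 0]]
    - [-1, [0.06, -0.016, 0], [0, 0, 0]]
    - [-1, [0.06, -0.016, 0], [0, 0, 0]]
    - [-1, [0.06, -0.016, 0], [0, 0, 0]]
    - [-1, [0.06, -0.016, 0], [0, 0, 0]]

```text
t: 11.4
ee_pos: [616.5, -223.1, 22.3]
orientation: [2.268, 2.174, 0.0]
ft_force: [-1.6, -2.7, 0.5]
width: 0.6
grasp_force: 1.8
```

```bash
python3 v.py w5;python3 -c "from h import *;print(move(-63,0,22))"
```

```text
lid px [251. 131.] bbox [136  15 232 233] z 83.2 rail c [ -49.2 -135.5] r 44.5
rail top x pct [-1.2 -0.1  6.  10.8 12. ] 7231 slope [5.66989942e-03 6.60569766e+00]
('t', 11.45, 'rail xy', array([ -62.8, -190.3]), 'z', np.float64(22.2), 'toolx deg', np.float64(87.57), 'Frail', array([-0.1, -1.6,  1. ]))
[183.8 -49.    0.3]
```

jog_arm:
  commands:
    - [-1, [0.06, -0.016, 0], [0, 0, 0]]
    - [-1, [0.06, -0.016, 0], [0, 0, 0]]
    - [-1, [0.06, -0.016, 0], [0, 0, 0]]
    - [-1, [0.06, -0.016, 0], [0, 0, 0]]
    - [-1, [0.06, -0.016, 0], [0, 0, 0]]
    - [-1, [0.06, -0.016, 0], [0, 0, 0]]
    - [-1, [0.06, -0.016, 0], [0, 0, 0]]
    - [-1, [0.06, -0.016, 0], [0, 0, 0]]
    - [-1, [0.06, -0.016, 0], [0, 0, 0]]
    - [-1, [0.06, -0.016, 0], [0, 0, 0]]

```text
t: 12.45
ee_pos: [602.9, -162.4, 22.2]
orientation: [-2.268, -2.173, 0.0]
ft_force: [-1.0, -3.7, 0.0]
width: 0.8
grasp_force: 1.4
```

jog_arm:
  commands:
    - [-1, [0.06, -0.016, 0], [0, 0, 0]]
    - [-1, [0.06, -0.016, 0], [0, 0, 0]]
    - [-1, [0.06, -0.016, 0], [0, 0, 0]]
    - [-1, [0.06, -0.016, 0], [0, 0, 0]]
    - [-1, [0.06, -0.016, 0], [0, 0, 0]]
    - [-1, [0.06, -0.016, 0], [0, 0, 0]]
    - [-1, [0.06, -0.016, 0], [0, 0, 0]]
    - [-1, [0.06, -0.016, 0], [0, 0, 0]]
    - [-1, [0.06, -0.016, 0], [0, 0, 0]]
    - [-1, [0.06, -0.016, 0], [0, 0, 0]]

```text
t: 13.45
ee_pos: [589.6, -101.8, 22.3]
orientation: [-2.268, -2.174, 0.0]
ft_force: [-0.7, -1.7, -1.7]
width: 0.1
grasp_force: 1.3
```

```bash
python3 v.py w6;python3 -c "from h import *;print(move(-63,0,22))"
```

```text
lid px [252. 131.] bbox [137  15 232 234] z 83.2 rail c [-49.3 -11.4] r 44.6
rail top x pct [-1.2 -0.1  6.  11.  12.2] 8424 slope [5.86687208e-03 6.04441820e+00]
('t', 13.5, 'rail xy', array([-62.8, -66.3]), 'z', np.float64(22.3), 'toolx deg', np.float64(87.57), 'Frail', array([-0.5,  1. ,  0.2]))
[ 64.  -17.2   0.3]
```

jog_arm:
  commands:
    - [-1, [0.06, -0.016, 0], [0, 0, 0]]
    - [-1, [0.06, -0.016, 0], [0, 0, 0]]
    - [-1, [0.06, -0.016, 0], [0, 0, 0]]
    - [-1, [0.06, -0.016, 0], [0, 0, 0]]
    - [-1, [0.06, -0.016, 0], [0, 0, 0]]
    - [-1, [0.06, -0.016, 0], [0, 0, 0]]
    - [-1, [0.06, -0.016, 0], [0, 0, 0]]
    - [-1, [0.06, -0.016, 0], [0, 0, 0]]
    - [-1, [0.06, -0.016, 0], [0, 0, 0]]
    - [-1, [0.05, -0.013, 0], [0, 0, 0]]

```text
t: 14.5
ee_pos: [576.5, -42.2, 22.4]
orientation: [2.268, 2.174, 0.0]
ft_force: [-1.8, -4.1, 1.4]
width: 0.8
grasp_force: 1.9
```

```bash
python3 v.py w7;python3 - <<'E'
from h import *
d=cam('wrist'); hsv=cv2.cvtColor(d['image'],cv2.COLOR_BGR2HSV); P=cloud(d)
o=cv2.inRange(hsv,(6,150,100),(18,255,255)); n,l,s,c=cv2.connectedComponentsWithStats(o)
for i in range(1,n):
    if s[i,4]>60: p=P[l==i]; t=p[p[:,2]>36]; print(c[i].round(),s[i],rail(t.mean(0)) if len(t) else 0,len(t))
r=rail(P); m=(P[...,2]>60)&(P[...,2]<69)&(r[...,1]>140)&(r[...,0]<-15); print('pad',np.percentile(r[m],[2,10,50,90],axis=0).round(1).tolist() if m.any() else 0)
E
```

```text
lid px [252. 131.] bbox [137  16 231 234] z 83.2 rail c [-49.3  49.4] r 44.8
rail top x pct [-1.1 -0.   6.1 11.  12.3] 8398 slope [0.00589835 5.74887622]
('t', 14.55, 'rail xy', array([-62.9,  -5.4]), 'z', np.float64(22.3), 'toolx deg', np.float64(87.57), 'Frail', array([-0.8,  0.8,  0.6]))
[481.  46.] [ 462   13   50   76 1544] [72.85439721 61.86760486] 331
[136.  60.] [121  45  37  32 776] [-95.72848285  97.48786192] 759
pad 0
```

View pics/w7.png

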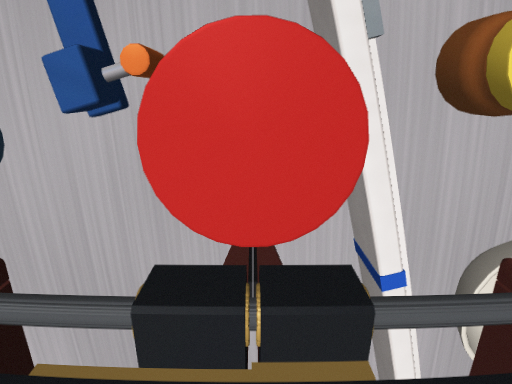

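The orange keeper is at (136,60), still closed, and the jar is just ahead of the bay mouth against the rail, past the blue mark at (380,275). The keeper's position puts pad contact at jar y ≈ 127.5. Going on slowly.

jog_arm:
  commands:
    - [-1, [0.05, -0.013, 0], [0, 0, 0]]
    - [-1, [0.05, -0.013, 0], [0, 0, 0]]
    - [-1, [0.04, -0.011, 0], [0, 0, 0]]
    - [-1, [0.03, -0.008, 0], [0, 0, 0]]
    - [-1, [0.02, -0.005, 0], [0, 0, 0]]
    - [-1, [0.02, -0.005, 0], [0, 0, 0]]

```text
t: 15.2
ee_pos: [571.8, -22.1, 22.3]
orientation: [2.267, 2.174, -0.001]
ft_force: [-1.1, -7.7, 1.1]
width: 0.7
grasp_force: 4.2
```

jog_arm:
  commands:
    - [-1, [0.015, -0.004, 0], [0, 0, 0]]
    - [-1, [0.015, -0.004, 0], [0, 0, 0]]
    - [-1, [0.015, -0.004, 0], [0, 0, 0]]
    - [-1, [0.015, -0.004, 0], [0, 0, 0]]

```text
t: 15.6
ee_pos: [570.3, -16.3, 22.3]
orientation: [2.268, 2.174, -0.002]
ft_force: [-0.7, -9.2, 1.7]
width: 0.5
grasp_force: 4.3
```

```bash
python3 -c "from h import *;print(st(),move(-63,45,22))"
```

```text
('t', 15.6, 'rail xy', array([-63.3,  20.5]), 'z', np.float64(22.3), 'toolx deg', np.float64(87.57), 'Frail', array([-2.7, -8.8,  1.7])) [23.8 -6.   0.2]
```

jog_arm:
  commands:
    - [-1, [0.015, -0.004, 0], [0, 0, 0]]
    - [-1, [0.015, -0.004, 0], [0, 0, 0]]
    - [-1, [0.015, -0.004, 0], [0, 0, 0]]

```text
t: 15.9
ee_pos: [569.1, -11.7, 22.2]
orientation: [2.268, 2.174, -0.002]
ft_force: [-1.3, -8.7, 2.0]
width: 0.3
grasp_force: 4.4
```

jog_arm:
  commands:
    - [-1, [0.015, -0.005, 0], [0, 0, 0]]
    - [-1, [0.015, -0.005, 0], [0, 0, 0]]
    - [-1, [0.015, -0.005, 0], [0, 0, 0]]

```text
t: 16.2
ee_pos: [567.9, -7.1, 22.2]
orientation: [2.268, 2.174, -0.002]
ft_force: [-2.2, -8.3, 0.9]
width: 0.4
grasp_force: 4.1
```

jog_arm:
  commands:
    - [-1, [0.015, -0.004, 0], [0, 0, 0]]
    - [-1, [0.015, -0.004, 0], [0, 0, 0]]
    - [-1, [0.015, -0.004, 0], [0, 0, 0]]
    - [-1, [0.015, -0.004, 0], [0, 0, 0]]

```text
t: 16.6
ee_pos: [566.4, -1.1, 22.3]
orientation: [2.268, 2.174, -0.002]
ft_force: [-1.5, -8.9, 2.3]
width: 0.7
grasp_force: 4.1
```

```bash
python3 v.py w8; python3 -c "from h import *;print(st(),move(-63,65,22))"
```

```text
lid px [255. 131.] bbox [139  16 232 233] z 83.2 rail c [-49.1  91.5] r 44.7
rail top x pct [-1.   0.   6.2 11.1 12.3] 8347 slope [0.00593826 5.57463503]
('t', 16.65, 'rail xy', array([-63.8,  36.4]), 'z', np.float64(22.2), 'toolx deg', np.float64(87.57), 'Frail', array([-4.4, -6.5,  2. ]))
('t', 16.65, 'rail xy', array([-63.8,  36.4]), 'z', np.float64(22.2), 'toolx deg', np.float64(87.57), 'Frail', array([-4.4, -6.5,  2. ])) [27.8 -6.5  0.2]
```

jog_arm:
  commands:
    - [-1, [0.015, -0.004, 0], [0, 0, 0]]
    - [-1, [0.015, -0.004, 0], [0, 0, 0]]
    - [-1, [0.015, -0.004, 0], [0, 0, 0]]
    - [-1, [0.015, -0.004, 0], [0, 0, 0]]
    - [-1, [0.015, -0.004, 0], [0, 0, 0]]
    - [-1, [0.015, -0.004, 0], [0, 0, 0]]
    - [-1, [0.015, -0.004, 0], [0, 0, 0]]
    - [-1, [0.015, -0.004, 0], [0, 0, 0]]

```text
t: 17.45
ee_pos: [563.7, 11.3, 22.2]
orientation: [-2.268, -2.174, 0.002]
ft_force: [-2.0, -7.9, 1.5]
width: 0.5
grasp_force: 3.6
```

jog_arm:
  commands:
    - [-1, [0.015, -0.004, 0], [0, 0, 0]]
    - [-1, [0.015, -0.004, 0], [0, 0, 0]]
    - [-1, [0.015, -0.004, 0], [0, 0, 0]]
    - [-1, [0.015, -0.004, 0], [0, 0, 0]]
    - [-1, [0.015, -0.004, 0], [0, 0, 0]]
    - [-1, [0.015, -0.004, 0], [0, 0, 0]]

```text
t: 18.05
ee_pos: [561.6, 20.5, 22.2]
orientation: [-2.268, -2.173, 0.002]
ft_force: [-1.7, -7.2, 1.9]
width: 0.5
grasp_force: 3.2
```

```bash
python3 v.py w9; python3 -c "from h import *;print(move(-63,73,22))"
```

```text
lid px [255. 131.] bbox [139  16 232 233] z 83.2 rail c [-49.2 113.6] r 44.7
rail top x pct [-1.   0.   6.2 11.1 12.2] 8357 slope [0.00593575 5.434079  ]
('t', 18.1, 'rail xy', array([-63.8,  58.5]), 'z', np.float64(22.2), 'toolx deg', np.float64(87.56), 'Frail', array([-3.5, -4.1,  2.2]))
[14.2 -2.9  0.2]
```

jog_arm:
  commands:
    - [-1, [0.015, -0.004, 0], [0, 0, 0]]
    - [-1, [0.015, -0.004, 0], [0, 0, 0]]
    - [-1, [0.015, -0.004, 0], [0, 0, 0]]
    - [-1, [0.015, -0.004, 0], [0, 0, 0]]
    - [-1, [0.015, -0.004, 0], [0, 0, 0]]
    - [-1, [0.015, -0.004, 0], [0, 0, 0]]

```text
t: 18.7
ee_pos: [559.7, 29.8, 22.2]
orientation: [-2.268, -2.173, 0.002]
ft_force: [-1.5, -6.3, 2.1]
width: 0.7
grasp_force: 2.5
```

jog_arm:
  commands:
    - [-1, [0.01, -0.003, 0], [0, 0, 0]]
    - [-1, [0.01, -0.003, 0], [0, 0, 0]]

```text
t: 18.9
ee_pos: [559.3, 31.9, 22.2]
orientation: [-2.268, -2.173, 0.001]
ft_force: [-0.5, -4.3, 1.6]
width: 0.5
grasp_force: 2.4
```

jog_arm:
  commands:
    - [-1, [0.01, -0.003, 0], [0, 0, 0]]
    - [-1, [0.01, -0.003, 0], [0, 0, 0]]

```text
t: 19.1
ee_pos: [558.9, 34.1, 22.2]
orientation: [-2.268, -2.173, 0.001]
ft_force: [-1.8, -5.8, 1.8]
width: 0.7
grasp_force: 2.5
```

jog_arm:
  commands:
    - [-1, [0.01, -0.003, 0], [0, 0, 0]]

```text
t: 19.2
ee_pos: [558.7, 34.9, 22.2]
orientation: [2.268, 2.174, -0.001]
ft_force: [-1.7, -8.3, 1.8]
width: 0.5
grasp_force: 4.0
```

jog_arm:
  commands:
    - [-1, [0.01, -0.003, 0], [0, 0, 0]]

```text
t: 19.3
ee_pos: [558.6, 35.5, 22.3]
orientation: [2.267, 2.174, -0.001]
ft_force: [-1.0, -9.9, 2.3]
width: 0.4
grasp_force: 5.2
```

jog_arm:
  commands:
    - [-1, [0.01, -0.003, 0], [0, 0, 0]]

```text
t: 19.4
ee_pos: [558.5, 36.2, 22.3]
orientation: [2.267, 2.174, -0.001]
ft_force: [-1.5, -12.5, 2.7]
width: 0.4
grasp_force: 6.4
```

jog_arm:
  commands:
    - [-1, [0.008, -0.002, 0], [0, 0, 0]]

```text
t: 19.5
ee_pos: [558.4, 36.7, 22.4]
orientation: [2.266, 2.174, -0.002]
ft_force: [-1.1, -14.6, 3.0]
width: 0.5
grasp_force: 7.3
```

jog_arm:
  commands:
    - [-1, [0.007, -0.002, 0], [0, 0, 0]]

```text
t: 19.6
ee_pos: [558.3, 37.1, 22.4]
orientation: [2.266, 2.173, -0.002]
ft_force: [-0.5, -16.3, 4.3]
width: 0.7
grasp_force: 8.0
```

jog_arm:
  commands:
    - [-1, [0, 0, 0], [0, 0, 0]]
    - [-1, [0, 0, 0], [0, 0, 0]]

```text
t: 19.8
ee_pos: [558.3, 37.1, 22.4]
orientation: [2.267, 2.173, -0.002]
ft_force: [-1.2, -14.2, 3.5]
width: 0.5
grasp_force: 7.1
```

```bash
python3 v.py w10; python3 - <<'E'
from h import *
d=cam('wrist'); hsv=cv2.cvtColor(d['image'],cv2.COLOR_BGR2HSV); P=cloud(d)
o=cv2.inRange(hsv,(6,150,100),(18,255,255)); n,l,s,c=cv2.connectedComponentsWithStats(o)
for i in range(1,n):
    if s[i,4]>60: p=P[l==i]; t=p[p[:,2]>36]; print(c[i].round(),s[i],rail(t.mean(0)) if len(t) else 0,len(t))
E
```

```text
lid px [255. 131.] bbox [139  15 232 235] z 83.3 rail c [-49.2 130.7] r 44.8
rail top x pct [-1.3 -0.1  6.3 11.1 12.3] 7802 slope [3.63656900e-04 5.61014274e+00]
('t', 19.85, 'rail xy', array([-63.5,  75.2]), 'z', np.float64(22.4), 'toolx deg', np.float64(87.59), 'Frail', array([ -4.1, -13.5,   2.8]))
[490. 183.] [ 466  151   46   79 2253] [71.46822498 63.31419053] 392
```

View pics/w10.png

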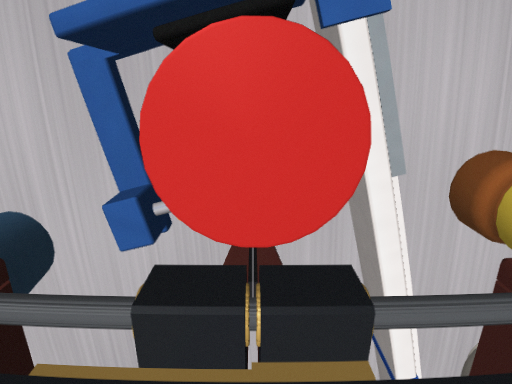

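The jar is on the black pad at (220,20), against the rail. The keeper post is hidden under the lid beside its holder at (140,215). One small extra press, then I'll back away.

jog_arm:
  commands:
    - [-1, [0.007, -0.002, 0], [0, 0, 0]]
    - [-1, [0, 0, 0], [0, 0, 0]]

```text
t: 20.1
ee_pos: [558.2, 37.5, 22.5]
orientation: [2.266, 2.173, -0.002]
ft_force: [-0.9, -15.6, 3.1]
width: 0.4
grasp_force: 8.0
```

jog_arm:
  commands:
    - [-1, [-0.02, 0.005, 0], [0, 0, 0]]
    - [-1, [-0.02, 0.005, 0], [0, 0, 0]]
    - [-1, [-0.03, 0.008, 0], [0, 0, 0]]
    - [-1, [-0.1, 0.026, 0], [0, 0, 0]]
    - [-1, [-0.2, 0.05, 0], [0, 0, 0]]
    - [-1, [-0.2, 0.05, 0], [0, 0, 0]]
    - [-1, [0, 0, -0.4], [0, 0, 0]]
    - [-1, [0, 0, -0.4], [0, 0, 0]]
    - [-1, [0, 0, -0.4], [0, 0, 0]]
    - [-1, [0, 0, 0], [0, 0, 0]]

```text
t: 21.1
ee_pos: [574.0, -18.6, 147.8]
orientation: [2.263, 2.168, 0.011]
ft_force: [1.7, -0.3, -0.2]
width: 0.7
grasp_force: 0.0
```

```bash
python3 v.py w11; python3 - <<'E'
from h import *
d=cam('wrist'); hsv=cv2.cvtColor(d['image'],cv2.COLOR_BGR2HSV); P=cloud(d)
o=cv2.inRange(hsv,(6,150,100),(18,255,255)); n,l,s,c=cv2.connectedComponentsWithStats(o)
for i in range(1,n):
    if s[i,4]>30: p=P[l==i]; t=p[p[:,2]>36]; print(c[i].round(),s[i],rail(t.mean(0)) if len(t) else 0,len(t))
E
```

```text
lid px [229.  48.] bbox [167   0 124 106] z 83.2 rail c [-48.9 127.7] r 44.3
rail top x pct [-0.7  0.4  5.9 11.5 12.7] 4257 slope [1.28057343e-03 5.88052519e+00]
('t', 21.15, 'rail xy', array([-61.8,  18. ]), 'z', np.float64(145.2), 'toolx deg', np.float64(87.55), 'Frail', array([ 0.3, -0.7, -0.3]))
[395.  82.] [383  71  32  30 245] [71.79102193 68.7248217 ] 27
[191. 102.] [183  93  17  17 215] [-96.02951207  97.19132825] 215
```

View pics/w11.png

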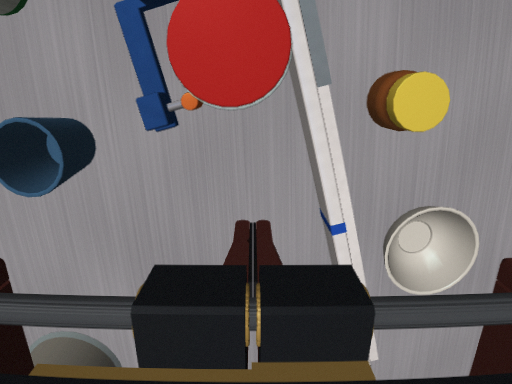

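The keeper at (191,102) has sprung fully out behind the jar at (229,48). The jar is in contact with the rail and the pad, the bystanders look untouched, and the gripper is clear. Handing in.

```bash
python3 -c "from h import *;print(close_job())"
```

```text
the job is handed in; nothing more can be done
None
```

The middle-sized jar was pushed to the rail before the blue mark and slid past the keeper, then pressed home (estimated 11–12 N on the pad; highest push reading about 17 N). It stands caught behind the closed keeper with the gripper clear; the job was handed in after about 21 s, with no verdict returned.

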